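Hold the sample chamber's sprung hatch at its balance point

ROBOT

A 7-joint arm with a two-finger parallel gripper is mounted at the origin on the work surface. World frame = base frame: x ahead of the robot, y to its left, z up, the work surface at z = 0. Lengths are in m, angles in rad, forces in N, time in s.
With the tool pointing down it reaches from about 0.35 to 0.9 m from the base axis. Payload 7.2 kg.
Tool frame: the origin (TCP) lies on the centre line of the jaws, within the pads' length; the fingertips stand 22 mm ahead of it and the grasp point (between the pads) lies 3 mm ahead of it (bot.tip_extent is the distance from the TCP to the fingertips, in m); z points along the fingers, y is the line along which they close (so a half turn about z gives the same grasp; the last joint's range is limited). The gripper opens to 88 mm and grips with 3 to 60 N. Pads are 20 mm wide; open, the fingers measure 115 mm over their backs; the gripper's body (75 mm by 178 mm) begins 61 mm behind the grasp point.
Start: joints at [-1.271, 0.411, -0.013, 1.596, 0.006, 1.134, -0.082], TCP at [0.225, 0.583, 0.245] pointing down, gripper open.
Joint ranges: [-2.95, 2.95], [-0.29, 1.99], [-1.47, 1.44], [0.14, 2.54], [-1.03, 4.17], [0.13, 1.85], [-2.86, 2.86]. Speed limits (rad/s): [2.39, 2.39, 3.01, 3.01, 3.14, 3.14, 3.14].

INTERFACE

Orientations are given as a unit quaternion [x, y, z, w].
In Python, from plant import bot, eyes gives the robot as it stands. The module is installed in compiled form; this text tells all that it offers.
- The arm moves only by the tool arm_command, never from a script. Its argument "motion" is a list of rows, each a list of 3 entries, a list of its own where there are three numbers: the shift along the world's x, y, z in cm, then the turn about the world's z in degrees, then the opening, from -1 (shut) to 1 (fully open), so that 0 is half open. A call has 1 to 12 rows; each row shifts and turns the commanded pose from where the row before left it; what a row does not reach is not made up. A row lasts 1/10 s, in which the tool goes at most 50 mm and 8.59 degrees, less where a joint would pass 70% of its speed; a pose out of reach is approached as far as the arm can. A call with a gripper value outside its range is refused whole. The fingers move at their own pace and stop on an object; "newtons" is the grip in N (left out, the last holds). Time passes only in rows, so rows that do not move let the fingers close. It gives the time, the measured TCP pose, the force, the opening and the grip force at its end, in the units of the state.
- bot.state(): the state, without advancing time (a new reading comes with each control period).
- eyes.grab_frame(name): name is "scene" or "side" or "wrist"; returns a dict with "pixels" (420x560x3 uint8, red, green, blue), "z_map" (420x560 float32, m along the optical axis (not along the pixel's ray), 0 where there is no reading), "K" (3x3 intrinsics, pixels), "dist_coeffs" ([k1, k2, p1, p2, k3] as OpenCV has them; the pictures are not rectified), "world_from_camera" (4x4, takes a point from camera to world coordinates); the wrist camera has in their place "tool_from_camera" (4x4, takes a point from camera to tool coordinates, whose origin is the TCP and whose axes are the flange's). Camera axes: x right, y down, z forward; pixel columns grow to the right and rows downward; lengths in m; the calibration is good to about 2 mm. A picture is of the moment at which its call begins: read the wrist's pose just before it.
- bot.job_done(): hands the job in; it is judged then, once.
The state is a dict: "t": time; "qpos": joint angles; "qvel": joint speeds; "effort": joint torques, N m; "tcp_pos": TCP position; "tcp_rot": TCP orientation; "wrist_force": force on the tool from outside, world axes, zero at the start; "torque": the same for the moment, N m; "grip_width": opening from 0.0 (shut) to 1.0 (fully open); "finger_force": force on a finger pad.
Only numpy, scipy, OpenCV 4.12 (cv2) and the standard library are available. Lean on these libraries where they do the work, as an engineer would, in place of code of your own. Each camera call takes 0.05 s, during which the arm holds its last target. There are 200 camera calls.

TASK

I have to set the spring hinges of the sample chamber's tinted hatch: first take the steel vacuum reducer off it and set it down, not dropped, upright with its wide end down in the blue parts tray. Then lift the hatch by its handle a little past its balance point, so that the springs take its weight, without letting it fly up towards its stop, and ease it back to about five degrees below the balance point, where it would fall shut by itself. Finish while still holding it there by the handle, keeping it steady for me, and leave the vial rack, the bottle and the wrench where they are.

Things in the scene. Friction and masses are not known exactly. Their poses are not given: they have to be found in the camera images.
- chamber: Cream bench instrument, fixed, 340 mm (x) x 260 mm (y), 118 mm high. Origin on the bench, midway across, 140 mm behind the front face (display side, local -x); rear at local x = +200 mm. The shut hatch covers local x -135 to +88 mm, y +-125 mm; its flat top (cream frame, dark tinted window) is 138 mm above the bench. Brass adjusters of the two spring hinges at the ends of the hinge line.
- hatch (a joint): Opening angle of the hatch, rad: 0 = shut, level; grows as the handle end rises; stop at 1.25. No latch. Springs carry part of its weight: balance point 0.70 (40 degrees); below it the hatch falls shut, above it the springs swing it up to the stop. Force at the handle, square to the hatch: about 2 N up when shut, none at the balance point, about 1 N down at 0.85.
- hatch_grip (a point): Middle of the steel D handle's round bar: 12 mm thick, straight for 104 mm along the chamber's y, a leg at each end, axis 45 mm above the hatch's top (39 mm free under it), 19 mm behind its front edge. It turns with the hatch: at angle a the bar is 129 + 216 sin a + 54 cos a mm above the bench (shut: 183) at chamber x = 100 - 216 cos a + 54 sin a mm (shut: -116), y = 0.
- hatch_hinge (a point): Middle of the hinge line, which runs along the chamber's y at chamber x = +100 mm, 129 mm above the bench; axes as the chamber's.
- reducer: Loose stainless vacuum reducer, 0.17 to 0.35 kg, round about its upright z axis, standing on the shut hatch. Origin at the centre of its underside. Lower flange 55 mm diameter, 4 mm thick, then a cone to a 28 mm neck; upper flange 40 mm diameter from 38 to 46 mm above the origin (the place to grip, from above). Total height 46 mm.
- tray: Loose blue parts tray, 190 mm (x) x 140 mm (y) outside, walls 4 mm thick and 22 mm high, floor 4 mm thick, 0.7 kg. Origin at the centre of its underside. To the left or the right of the chamber.
- vial_rack: White rack with amber vials, 150 x 100 mm, 69 mm high, origin at the centre of its underside. Leave alone.
- solvent: Amber bottle with black cap, 60 mm diameter, 140 mm high, origin at the centre of its underside. Leave alone.
- wrench: Steel wrench, 150 mm long and about 8 mm thick, lying on the bench, origin under its middle. Leave alone.
Mind the look-alikes: they are no part of the job. What is meant by the reducer is not green or turquoise, and is the larger of those in its own colour.

How it is judged:
By the outcome, as a careful person would: the job done as asked, in the order asked, and still so for the second after the job is handed in, while the arm keeps its last pose, push and grip.
It also fails if it takes over 56 s, if anything falls off the work surface, if the arm or the gripper's body presses on something with over 40 N, if the wrist force passes 120 N, or if a joint passes its speed limit or range.

## Working session

There is one attempt and no reset: what is moved stays moved. The work goes in short steps, Python scripts to look and compute and a tool call to move; the robot and the scene stay as the last step left them, time stands still between calls to the robot, and variables do not carry over. Pictures are saved under pics/ and viewed, at most 10 in all, crops included, and the job is handed in when it is done.

Besides the shell and the picture viewer there is one more tool, called after "Call:" as name(argument=value, ...), one argument or row to a line, values as JSON. arm_command: Moves the arm, as the interface text tells. Its arguments: {"type":"object","properties":{"motion":{"type":"array"},"newtons":{"type":"number"}},"required":["motion"]}

```bash
mkdir -p pics
cat > h.py <<'E'
import numpy as np,cv2
from plant import bot,eyes
def grab(n,save=None):
    f=eyes.grab_frame(n)
    np.savez('%s.npz'%(save or n),**{k:v for k,v in f.items()})
    if save: cv2.imwrite('pics/%s.png'%save,f['pixels'][:,:,::-1])
    return f
def cloud(f,T=None):
    h,w=f['z_map'].shape
    u,v=np.meshgrid(np.arange(w),np.arange(h))
    p=cv2.undistortPoints(np.stack([u,v],-1).reshape(-1,1,2).astype(np.float64),f['K'],f['dist_coeffs']).reshape(h,w,2)
    z=f['z_map'][...,None].astype(float)
    P=np.concatenate([p*z,z],-1)
    T=f['world_from_camera'] if T is None else T
    P=P@T[:3,:3].T+T[:3,3]; P[f['z_map']==0]=np.nan
    return P
E
python3 - <<'E'
from h import *
a=grab('scene','scene1');b=grab('side','side1')
print(bot.state())
im=np.hstack([cv2.resize(x['pixels'],(800,600)) for x in(a,b)])
E
```

```text
{'t': 0.1, 'qpos': array([-1.27121009,  0.41179863, -0.01271345,  1.5969566 ,  0.00560152,
        1.13432569, -0.08219257]), 'qvel': array([-0.00066538, -0.00312318,  0.0016073 , -0.00186753,  0.00136878,
       -0.00133625,  0.00049863]), 'effort': array([ 2.34562889e-03, -5.89097500e+01,  6.43736869e-01, -2.91710579e+01,
       -5.37839101e-02,  1.45523739e-02,  2.88036517e-05]), 'tcp_pos': array([0.22459774, 0.58278628, 0.24390795]), 'tcp_rot': array([ 1.82841875e-01,  9.83142066e-01, -7.21738394e-04, -8.14930943e-05]), 'wrist_force': array([ 0.09757374,  0.05442372, -0.5369882 ]), 'torque': array([ 0.0204399 ,  0.00345612, -0.02493859]), 'finger_force': 0.0, 'grip_width': 1.003674961585329}
```

View pics/scene1.png

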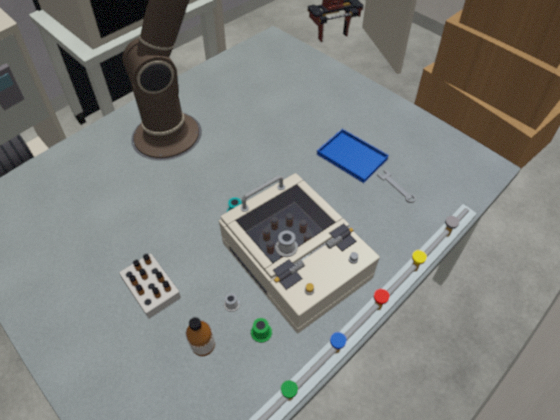

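View pics/side1.png

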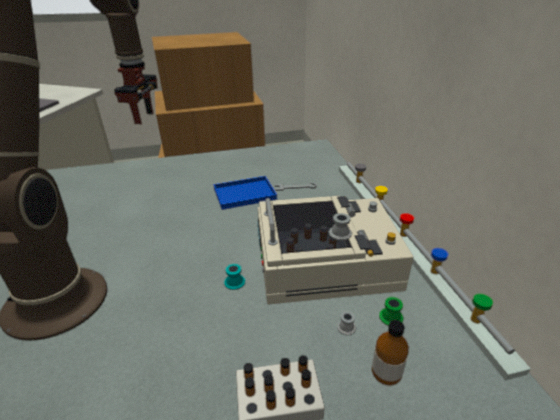

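Both views show the same candidates, given here as scene pixels: grey on the hatch (287,240), small grey on the bench (231,300), green (261,328) and turquoise (235,203). The larger grey one, standing on the hatch, fits the description. The tray is at (352,155), the wrench at (397,186), the rack at (150,283), the bottle at (200,335) and the handle at (263,192).

Run:
```python
from h import *
f=dict(np.load('scene1.npz'));g=dict(np.load('side1.npz'))
A=cv2.resize(f['pixels'][160:330,200:390],(0,0),fx=4,fy=3.5,interpolation=cv2.INTER_CUBIC)
cv2.imwrite('pics/crop1.png',A[:,:,::-1])
for n,F in(('scene',f),('side',g)):
    P=cloud(F);im=F['pixels'].astype(int)
    z=P[...,2];cream=(im[...,0]>130)&(im[...,0]-im[...,2]>12)
    W=(P[...,0]>.2)&(P[...,0]<1.1)&(abs(P[...,1])<.6)
    # chamber footprint: anything with 0.10<z<0.15
    m=W&(z>.105)&(z<.145)&cream
    m=(cv2.connectedComponentsWithStats(m.astype(np.uint8)))
    k=1+np.argmax(m[2][1:,4]);q=P[m[1]==k]
    print(n,'chamber',cv2.minAreaRect((q[:,:2]).astype(np.float32)),len(q),np.percentile(q[:,2],[5,50,95]))
    t=(im[...,2]-im[...,0]>60)&W&(z<.05)&(z>-.02)
    q=P[t];c=cv2.connectedComponentsWithStats(t.astype(np.uint8));k=1+np.argmax(c[2][1:,4]);q=P[c[1]==k]
    r=cv2.minAreaRect(q[:,:2].astype(np.float32));print('tray',r,np.percentile(q[:,2],[2,50,98]))
    hi=W&(z>.172)&(z<.2)
    q=P[hi]
    c=cv2.connectedComponentsWithStats(hi.astype(np.uint8))
    for k in range(1,c[0]):
        if c[2][k,4]>15:
            q=P[c[1]==k];print('hi',c[3][k].round(),c[2][k,4],q.mean(0).round(4),q.min(0).round(3),q.max(0).round(3), 'rect',cv2.minAreaRect(q[:,:2].astype(np.float32)))
```

```text
scene chamber ((0.6690771579742432, -0.044658511877059937), (0.25914517045021057, 0.3389340341091156), 82.6337661743164) 6040 [0.11437919 0.11939884 0.13962661]
tray ((0.5182132124900818, 0.37153103947639465), (0.20371666550636292, 0.16449101269245148), 10.840784072875977) [-0.0012285   0.00511593  0.02310978]
hi [261. 187.] 225 [ 0.5234 -0.0313  0.1853] [ 0.509 -0.092  0.172] [0.537 0.036 0.193] rect ((0.5215947031974792, -0.02759423851966858), (0.12976549565792084, 0.014905571937561035), 82.36605072021484)
hi [286. 238.] 210 [ 0.6793 -0.095   0.1831] [ 0.659 -0.114  0.175] [ 0.698 -0.073  0.188] rect ((0.6783100962638855, -0.09443018585443497), (0.03878282755613327, 0.039614852517843246), 73.6595687866211)
side chamber ((0.6675905585289001, -0.047541648149490356), (0.2608090937137604, 0.3394213318824768), 82.71134948730469) 3605 [0.11534967 0.1178906  0.138019  ]
tray ((0.5170552730560303, 0.3893400728702545), (0.1896125078201294, 0.18727442622184753), 3.968553304672241) [-0.00027477  0.0037598   0.02125323]
hi [270. 215.] 165 [ 0.5206 -0.0441  0.1849] [ 0.51  -0.095  0.173] [0.534 0.027 0.19 ] rect ((0.5224015712738037, -0.03402012586593628), (0.1223360002040863, 0.011571310460567474), 82.53359985351562)
hi [342. 219.] 180 [ 0.6772 -0.099   0.182 ] [ 0.659 -0.116  0.172] [ 0.699 -0.075  0.186] rect ((0.6778003573417664, -0.0968259647488594), (0.04161812365055084, 0.038718998432159424), 52.25452423095703)
```

View pics/crop1.png

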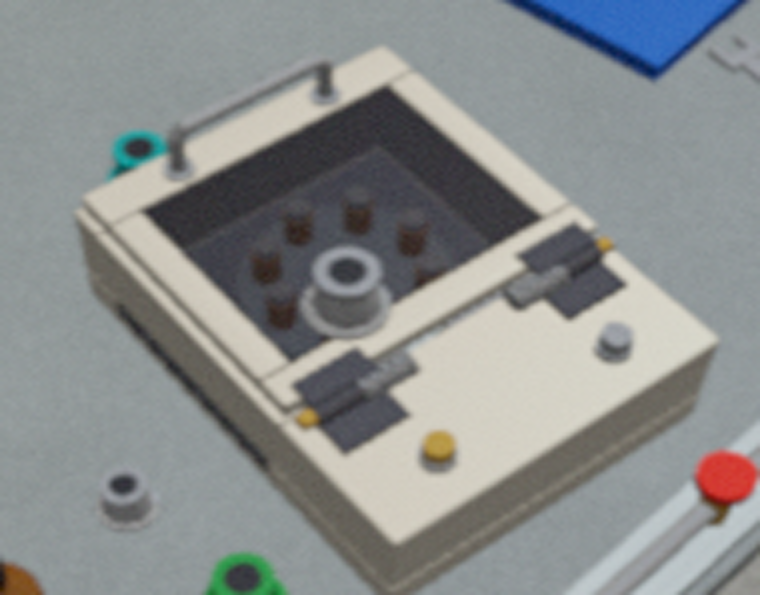

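The crop confirms it: the larger grey reducer stands on the hatch at crop (345,285), and the smaller grey look-alike is on the bench at (127,500). I'll move above the hatch.

Call:
arm_command(
  motion=[
    [[1.9,-2.8,0.2],-3.2,1],
    [[1.9,-2.8,0.2],-3.2,1],
    [[1.9,-2.8,0.2],-3.2,1],
    [[1.9,-2.8,0.2],-3.2,1],
    [[1.9,-2.8,0.2],-3.2,1],
    [[1.9,-2.8,0.2],-3.2,1],
    [[1.9,-2.8,0.2],-3.2,1],
    [[1.9,-2.8,0.2],-3.2,1],
    [[1.9,-2.8,0.2],-3.2,1],
    [[1.9,-2.8,0.2],-3.2,1],
    [[1.9,-2.8,0.2],-3.2,1],
    [[1.9,-2.8,0.2],-3.2,1],
  ],
)

```text
t: 1.3
tcp_pos: [0.4531, 0.2459, 0.2686]
tcp_rot: [0.497, 0.868, -0.0, -0.0]
wrist_force: [1.5, 0.5, 0.2]
grip_width: 0.999
finger_force: 0.0
```

Call:
arm_command(
  motion=[
    [[1.9,-2.8,0.2],-3.2,1],
    [[1.9,-2.8,0.2],-3.2,1],
    [[1.9,-2.8,0.2],-3.2,1],
    [[1.9,-2.8,0.2],-3.2,1],
    [[1.9,-2.8,0.2],-3.2,1],
    [[1.9,-2.8,0.2],-3.2,1],
    [[1.9,-2.8,0.2],-3.2,1],
    [[1.9,-2.8,0.2],-3.2,1],
    [[1.9,-2.8,0.2],-3.2,1],
    [[1.9,-2.8,0.2],-3.2,1],
    [[1.9,-2.8,0.2],-3.2,1],
    [[1.9,-2.8,0.2],-3.2,1],
  ],
)

```text
t: 2.5
tcp_pos: [0.6812, -0.0898, 0.2922]
tcp_rot: [0.755, 0.656, -0.0, -0.0]
wrist_force: [-1.0, 0.2, 0.4]
grip_width: 0.998
finger_force: 0.0
```

Run:
```python
from h import *
from scipy.spatial.transform import Rotation as R
s=bot.state();f=grab('wrist','wrist1')
M=R.from_quat(s['tcp_rot']).as_matrix()
print(s['t'],s['tcp_pos'],'tool y',M[:,1],'z',M[:,2],s['qpos'])
B=np.eye(4);B[:3,:3]=M;B[:3,3]=s['tcp_pos'];T=B@f['tool_from_camera']
P=cloud(f,T);z=P[...,2]
m=((z>.172)&(z<.195)).astype(np.uint8);c=cv2.connectedComponentsWithStats(m)
for k in range(1,c[0]):
    if c[2][k,4]>60:
        q=P[c[1]==k];print(c[3][k].round(),c[2][k,4],q.min(0).round(4),q.max(0).round(4),np.median(q[:,2]),cv2.minAreaRect(q[:,:2].astype(np.float32)))
def ray(F,px,h):
    p=cv2.undistortPoints(np.array(px,float).reshape(-1,1,2),F['K'],F['dist_coeffs']).reshape(-1,2)
    d=np.c_[p,np.ones(len(p))]@F['world_from_camera'][:3,:3].T;o=F['world_from_camera'][:3,3]
    return o+d*((h-o[2])/d[:,2])[:,None]
for n,px in(('scene1',[(318,153),(348,131),(388,158),(362,179)]),('side1',[(214,190),(268,178),(276,196),(228,207)])):
    q=ray(dict(np.load(n+'.npz')),px,.022);print(q.round(3),q.mean(0))
```

```text
2.5 [ 0.68121109 -0.0897689   0.29220176] tool y [ 9.90306429e-01 -1.38897380e-01 -8.32781670e-04] z [-8.25650506e-04  1.08960856e-04 -9.99999653e-01] [-0.28942603  0.5281262   0.55632213  1.39094891 -0.27959256  1.30184235
  0.14049665]
[ 89. 157.] 2344 [ 0.5127 -0.0894  0.172 ] [0.5381 0.0398 0.1908] 0.18721976289108092 ((0.5246959328651428, -0.02471214532852173), (0.1300891935825348, 0.01298175472766161), 82.7939224243164)
[277. 213.] 1528 [ 0.6598 -0.112   0.1758] [ 0.6991 -0.0726  0.1867] 0.1841099334054528 ((0.6792820692062378, -0.0923476591706276), (0.039281245321035385, 0.039086923003196716), 44.2714958190918)
[[0.443 0.289 0.022]
 [0.443 0.438 0.022]
 [0.615 0.435 0.022]
 [0.613 0.304 0.022]] [0.5285964  0.36639614 0.022     ]
[[0.417 0.386 0.022]
 [0.612 0.42  0.022]
 [0.611 0.293 0.022]
 [0.449 0.268 0.022]] [0.52228278 0.34172227 0.022     ]
```

View pics/wrist1.png

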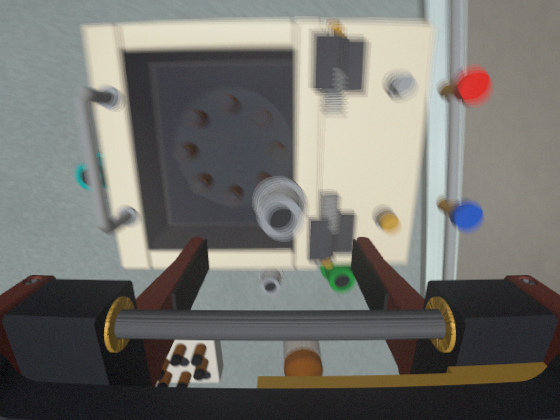

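The wrist view shows the reducer's top flange centred at (280,212), with the handle bar at (95,160). I'll descend and grip.

Call:
arm_command(
  motion=[
    [[-0.2,-0.3,0],0.6,1],
    [[0,0,-1.5],0,1],
    [[0,0,-1.5],0,1],
    [[0,0,-1.5],0,1],
    [[0,0,-1.5],0,1],
    [[0,0,-1.5],0,1],
    [[0,0,-1.2],0,1],
    [[0,0,-1.0],0,1],
    [[0,0,-0.7],0,1],
    [[0,0,-0.5],0,1],
    [[0,0,0],0,1],
    [[0,0,0],0,0.2],
  ],
  newtons=25,
)

```text
t: 3.75
tcp_pos: [0.6789, -0.0919, 0.184]
tcp_rot: [0.751, 0.661, 0.0, 0.0]
wrist_force: [-0.4, -0.1, -0.1]
grip_width: 0.943
finger_force: 0.0
```

Call:
arm_command(
  motion=[
    [[0,0,0],0,-0.4],
    [[0,0,0],0,-0.6],
    [[0,0,0],0,-0.8],
    [[0,0,0],0,-1],
    [[0,0,0],0,-1],
    [[0,0,0],0,-1],
  ],
  newtons=25,
)

```text
t: 4.35
tcp_pos: [0.6787, -0.0918, 0.1837]
tcp_rot: [0.751, 0.661, 0.0, -0.0]
wrist_force: [-0.2, -0.1, 0.4]
grip_width: 0.436
finger_force: 25.0
```

Gripped, with the opening at about 38 mm. I'll lift it clear of the hatch.

Call:
arm_command(
  motion=[
    [[0,0,0.3],0,-1],
    [[0,0,0.6],0,-1],
    [[0,0,1],0,-1],
    [[0,0,1.2],0,-1],
    [[0,0,1.2],0,-1],
    [[0,0,1.2],0,-1],
    [[0,0,1.2],0,-1],
    [[0,0,1.2],0,-1],
    [[0,0,0.8],0,-1],
    [[0,0,0.4],0,-1],
    [[-0.3,0.9,0],0,-1],
    [[-0.6,1.7,0],0,-1],
  ],
)

```text
t: 5.55
tcp_pos: [0.6693, -0.0667, 0.2741]
tcp_rot: [0.751, 0.66, -0.001, 0.0]
wrist_force: [0.8, 1.1, -3.1]
grip_width: 0.441
finger_force: 25.0
```

Call:
arm_command(
  motion=[
    [[-0.9,2.5,0],0,-1],
    [[-0.9,2.7,0],0,-1],
    [[-0.9,2.7,0],0,-1],
    [[-0.9,2.7,0],0,-1],
    [[-0.9,2.7,0],0,-1],
    [[-0.9,2.7,0],0,-1],
    [[-0.9,2.7,0],0,-1],
    [[-0.9,2.7,0],0,-1],
    [[-0.9,2.7,0],0,-1],
    [[-0.9,2.7,0],0,-1],
    [[-0.9,2.7,0],0,-1],
    [[-0.9,2.7,0],0,-1],
  ],
)

```text
t: 6.75
tcp_pos: [0.5604, 0.2578, 0.274]
tcp_rot: [0.75, 0.661, -0.0, -0.0]
wrist_force: [0.3, 0.7, -2.6]
grip_width: 0.439
finger_force: 25.0
```

Call:
arm_command(
  motion=[
    [[-0.9,2.7,0],0,-1],
    [[-0.9,2.7,0],0,-1],
    [[-0.8,2.5,0],0,-1],
    [[-0.6,1.7,0],0,-1],
    [[-0.3,0.8,0],0,-1],
    [[-0.1,0.5,0],0,-1],
    [[0,0,0],0,-1],
  ],
)

```text
t: 7.45
tcp_pos: [0.5259, 0.3649, 0.2745]
tcp_rot: [0.751, 0.661, -0.0, 0.0]
wrist_force: [0.5, -0.1, -2.4]
grip_width: 0.439
finger_force: 25.0
```

Run:
```python
from h import *
s=bot.state();print(s['t'],s['tcp_pos'],s['wrist_force'],s['grip_width'],s['finger_force'])
a=grab('scene','scene2');b=grab('side','side2')
im=np.vstack([cv2.resize(x[y0:y0+150,x0:x0+260],(780,300)) for x,x0,y0 in((a['pixels'],240,70),(b['pixels'],130,90))])
cv2.imwrite('pics/crop2.png',im[:,:,::-1])
```

```text
7.45 [0.5258911  0.36487707 0.2744876 ] [ 0.46464384 -0.07839043 -2.42326704] 0.43924377184063923 24.999676092120353
```

View pics/crop2.png

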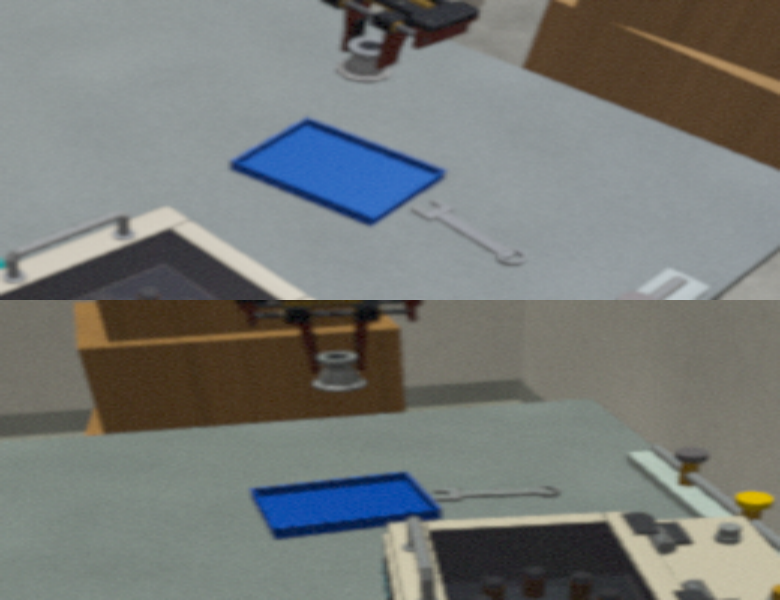

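The reducer hangs upright in both views, with the tray at crop (338,170) top and (345,505) bottom. I'll recompute the tray centre from these sharper corners.

Run:
```python
from h import *
from scipy.spatial.transform import Rotation as R
def ray(F,px,h):
    p=cv2.undistortPoints(np.array(px,float).reshape(-1,1,2),F['K'],F['dist_coeffs']).reshape(-1,2)
    d=np.c_[p,np.ones(len(p))]@F['world_from_camera'][:3,:3].T;o=F['world_from_camera'][:3,3]
    return o+d*((h-o[2])/d[:,2])[:,None]
for n,px in(('scene2',[(317.3,152.5),(342.7,130.5),(387.7,156.5),(364,181)]),('side2',[(214,185),(265.7,177),(276.7,197.5),(221.7,208.5)])):
    q=ray(dict(np.load(n+'.npz')),px,.022);print(q.round(3),q.mean(0))
s=bot.state();f=grab('wrist')
B=np.eye(4);B[:3,:3]=R.from_quat(s['tcp_rot']).as_matrix();B[:3,3]=s['tcp_pos'];P=cloud(f,B@f['tool_from_camera'])
im=f['pixels'].astype(int)
m=(im[...,2]-im[...,0]>60)&(abs(P[...,2])<.04)
q=P[m];print(m.sum(),q.min(0),q.max(0),np.median(q[:,2]),cv2.minAreaRect(q[:,:2].astype(np.float32)))
# held reducer bottom
d=np.linalg.norm(P[...,:2]-s['tcp_pos'][:2],axis=-1)
```

```text
[[0.439 0.289 0.022]
 [0.429 0.427 0.022]
 [0.611 0.439 0.022]
 [0.623 0.302 0.022]] [0.52548268 0.36432562 0.022     ]
[[0.421 0.42  0.022]
 [0.606 0.429 0.022]
 [0.611 0.283 0.022]
 [0.429 0.264 0.022]] [0.51651426 0.34928002 0.022     ]
13172 [ 0.41260614  0.29745241 -0.00211864] [0.61779471 0.44997935 0.02410549] 0.004174701919756246 ((0.5156074166297913, 0.3733317255973816), (0.19871331751346588, 0.1398492008447647), 4.10294246673584)
```

The tray centre is about (0.522, 0.364), so the tool is already above it. I'll descend.

Call:
arm_command(
  motion=[
    [[0,0,-1],0,-1],
    [[-0.3,0,-2],0,-1],
    [[0,0,-2.5],0,-1],
    [[0,0,-2.5],0,-1],
    [[0,0,-2.5],0,-1],
    [[0,0,-2.5],0,-1],
    [[0,0,-2.5],0,-1],
    [[0,0,-2],0,-1],
    [[0,0,-1.5],0,-1],
    [[0,0,-1.2],0,-1],
    [[0,0,-0.8],0,-1],
    [[0,0,-0.5],0,-1],
  ],
)

```text
t: 8.8
tcp_pos: [0.5229, 0.3651, 0.0593]
tcp_rot: [0.751, 0.661, 0.0, 0.0]
wrist_force: [-0.2, 0.6, -2.8]
grip_width: 0.436
finger_force: 25.0
```

Call:
arm_command(
  motion=[
    [[0,0,-0.3],0,-1],
    [[0,0,-0.2],0,-1],
    [[0,0,-0.1],0,-1],
    [[0,0,-0.1],0,-1],
    [[0,0,-0.1],0,-1],
    [[0,0,0],0,-1],
  ],
)

```text
t: 9.4
tcp_pos: [0.5227, 0.3653, 0.0517]
tcp_rot: [0.751, 0.661, 0.0, -0.0]
wrist_force: [-0.0, 0.2, -3.7]
grip_width: 0.437
finger_force: 25.0
```

Call:
arm_command(
  motion=[
    [[0,0,-0.1],0,-1],
    [[0,0,0],0,-1],
    [[0,0,-0.1],0,-1],
    [[0,0,0],0,-1],
  ],
)

```text
t: 9.8
tcp_pos: [0.5228, 0.3652, 0.0497]
tcp_rot: [0.751, 0.661, 0.0, 0.0]
wrist_force: [-0.5, -0.2, -2.3]
grip_width: 0.44
finger_force: 25.0
```

Call:
arm_command(
  motion=[
    [[0,0,-0.05],0,-1],
    [[0,0,0],0,-1],
    [[0,0,0],0,-1],
  ],
)

```text
t: 10.1
tcp_pos: [0.5228, 0.3653, 0.0496]
tcp_rot: [0.751, 0.661, 0.0, -0.0]
wrist_force: [-1.9, -1.5, 5.8]
grip_width: 0.439
finger_force: 25.0
```

Contact made: the wrist z force changed from -2.4 N to +5.8 N. I'll open slowly and retreat upwards.

Call:
arm_command(
  motion=[
    [[0,0,0],0,-0.1],
    [[0,0,0],0,0.1],
    [[0,0,0],0,0.4],
    [[0,0,0],0,0.8],
    [[0,0,0],0,1],
    [[0,0,0],0,1],
    [[0,0,0.5],0,1],
    [[0,0,1],0,1],
    [[0,0,2],0,1],
    [[0,0,3],0,1],
    [[0,0,3],0,1],
    [[0,0,3],0,1],
  ],
)

```text
t: 11.3
tcp_pos: [0.5228, 0.3651, 0.1763]
tcp_rot: [0.751, 0.661, 0.0, 0.0]
wrist_force: [-0.0, 0.2, 0.8]
grip_width: 1.005
finger_force: 0.0
```

Call:
arm_command(
  motion=[
    [[0,0,3],0,1],
    [[0,0,3],0,1],
    [[0,0,3],0,1],
    [[0,0,2],0,1],
    [[0,0,0],0,1],
  ],
)

```text
t: 11.8
tcp_pos: [0.5241, 0.3656, 0.2884]
tcp_rot: [0.751, 0.661, 0.003, -0.0]
wrist_force: [0.2, -0.1, 0.7]
grip_width: 1.003
finger_force: 0.0
```

Run:
```python
from h import *
s=bot.state();print(s['t'],s['tcp_pos'],s['wrist_force'])
a=grab('scene','scene3');b=grab('side','side3')
im=np.vstack([cv2.resize(x[y0:y0+150,x0:x0+260],(780,300)) for x,x0,y0 in((a['pixels'],240,70),(b['pixels'],130,90))])
cv2.imwrite('pics/crop3.png',im[:,:,::-1])
```

```text
11.8 [0.52408719 0.36563004 0.28842759] [ 0.21690002 -0.06248659  0.71198797]
```

View pics/crop3.png

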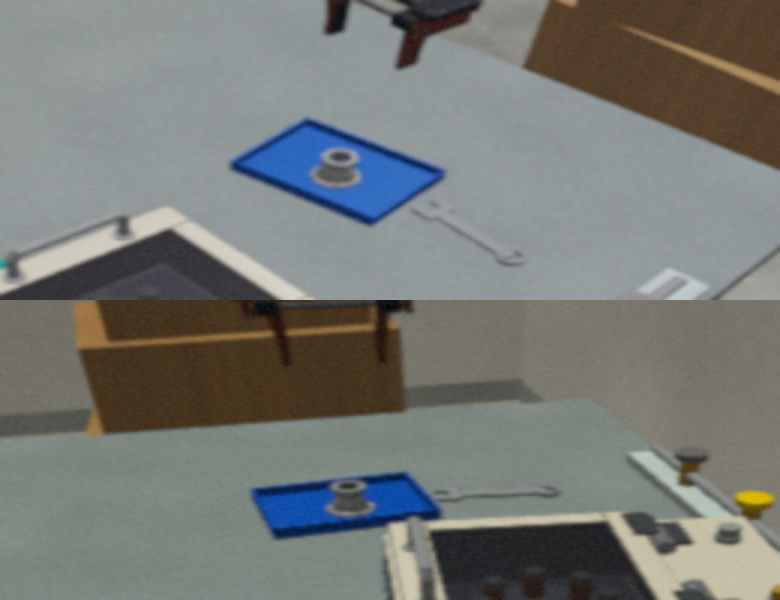

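The reducer stands upright mid-tray, at crop (338,168) in the top view and (349,497) in the bottom view. Next is the handle.

Call:
arm_command(
  motion=[
    [[0,-1,0],0,1],
    [[0,-2,0],0,1],
    [[0,-3,0],0,1],
    [[0,-3.5,0],0,1],
    [[0,-4,0],0,1],
    [[0,-4,0],0,1],
    [[0,-4,0],0,1],
    [[0,-4,0],0,1],
    [[0,-4,0],0,1],
    [[0,-3.5,0],0,1],
    [[0,-3,0],0,1],
    [[0,-2,0],0,1],
  ],
)

```text
t: 13.1
tcp_pos: [0.5211, -0.0192, 0.2837]
tcp_rot: [0.752, 0.659, -0.001, -0.0]
wrist_force: [0.5, 1.0, -0.0]
grip_width: 0.999
finger_force: 0.0
```

Call:
arm_command(
  motion=[
    [[0,-1.2,0],0,1],
    [[0,0,0],0,1],
    [[0,0,0],0,1],
  ],
)

```text
t: 13.4
tcp_pos: [0.5224, -0.0264, 0.2838]
tcp_rot: [0.751, 0.661, -0.0, -0.0]
wrist_force: [0.3, 1.0, -0.4]
grip_width: 0.997
finger_force: 0.0
```

Run:
```python
from h import *
from scipy.spatial.transform import Rotation as R
s=bot.state();f=grab('wrist','wrist2')
M=R.from_quat(s['tcp_rot']).as_matrix();B=np.eye(4);B[:3,:3]=M;B[:3,3]=s['tcp_pos'];P=cloud(f,B@f['tool_from_camera'])
print(s['t'],s['tcp_pos'],M[:,1],s['wrist_force'])
z=P[...,2]
m=((z>.172)&(z<.195)).astype(np.uint8);c=cv2.connectedComponentsWithStats(m)
for k in range(1,c[0]):
    if c[2][k,4]>200:
        q=P[c[1]==k];print(c[3][k].round(),c[2][k,4],np.percentile(q[:,2],[50,95]),cv2.minAreaRect(q[:,:2].astype(np.float32)))
```

```text
13.4 [ 0.52238234 -0.02640257  0.28381812] [ 9.91951370e-01 -1.26617723e-01 -6.57363072e-04] [ 0.34072628  1.04906124 -0.40005116]
[280. 203.] 1946 [0.18780139 0.1895652 ] ((0.5235298275947571, -0.024652406573295593), (0.13073495030403137, 0.011937422677874565), 82.6856460571289)
```

Call:
arm_command(
  motion=[
    [[0.1,0.1,-0.6],0,1],
    [[0,0,-1.2],0,1],
    [[0,0,-1.5],0,1],
    [[0,0,-1.5],0,1],
    [[0,0,-1.5],0,1],
    [[0,0,-1.3],0,1],
    [[0,0,-1],0,1],
    [[0,0,-0.7],0,1],
    [[0,0,-0.5],0,1],
    [[0,0,0],0,0.4],
    [[0,0,0],0,0],
    [[0,0,0],0,-0.4],
  ],
  newtons=15,
)

```text
t: 14.65
tcp_pos: [0.5241, -0.0258, 0.1866]
tcp_rot: [0.751, 0.661, 0.0, 0.0]
wrist_force: [-0.5, -0.1, 0.1]
grip_width: 0.766
finger_force: 0.0
```

Call:
arm_command(
  motion=[
    [[0,0,0],0,-0.6],
    [[0,0,0],0,-0.8],
    [[0,0,0],0,-1],
    [[0,0,0],0,-1],
    [[0,0,0],0,-1],
    [[0,0,0],0,-1],
    [[0,0,0],0,-1],
  ],
)

```text
t: 15.35
tcp_pos: [0.5227, -0.0257, 0.1859]
tcp_rot: [0.751, 0.661, -0.001, -0.001]
wrist_force: [-8.2, 1.9, 6.8]
grip_width: 0.131
finger_force: 15.1
```

Held. I'll compute the arc increments and first relieve the small side load.

Run:
```python
import numpy as np
a=np.r_[0,.007,.02,.04,np.arange(.065,.68,.025),.70,.715,.73,.745,.757,.765,.77, .762,.75,.735,.72,.705,.69,.675,.66,.645,.632,.622,.615,.613]
x=-216*np.cos(a)+54*np.sin(a)+216;z=216*np.sin(a)+54*np.cos(a)-54
W=np.round(np.c_[.992*x,-.127*x,z]/10,2);D=np.diff(W,axis=0).round(2)
for i in range(0,len(D),12):
    print(a[i+1:i+13].round(3),W[min(i+12,len(D))]);print([[d.tolist(),0,-1] for d in D[i:i+12]])
from plant import bot
s=bot.state();print(s['wrist_force'],s['tcp_pos'],s['torque'])
```

```text
[0.007 0.02  0.04  0.065 0.09  0.115 0.14  0.165 0.19  0.215 0.24  0.265] [ 2.15 -0.28  5.47]
[[[0.04, 0.0, 0.15], 0, -1], [[0.07, -0.01, 0.28], 0, -1], [[0.12, -0.02, 0.43], 0, -1], [[0.16, -0.02, 0.53], 0, -1], [[0.18, -0.02, 0.53], 0, -1], [[0.19, -0.03, 0.52], 0, -1], [[0.2, -0.02, 0.52], 0, -1], [[0.21, -0.03, 0.51], 0, -1], [[0.23, -0.03, 0.51], 0, -1], [[0.24, -0.03, 0.5], 0, -1], [[0.25, -0.03, 0.5], 0, -1], [[0.26, -0.04, 0.49], 0, -1]]
[0.29  0.315 0.34  0.365 0.39  0.415 0.44  0.465 0.49  0.515 0.54  0.565] [ 6.2  -0.79 10.73]
[[[0.28, -0.03, 0.48], 0, -1], [[0.28, -0.04, 0.48], 0, -1], [[0.3, -0.04, 0.46], 0, -1], [[0.31, -0.04, 0.46], 0, -1], [[0.33, -0.04, 0.46], 0, -1], [[0.33, -0.04, 0.44], 0, -1], [[0.34, -0.04, 0.44], 0, -1], [[0.36, -0.05, 0.42], 0, -1], [[0.36, -0.05, 0.42], 0, -1], [[0.38, -0.04, 0.41], 0, -1], [[0.38, -0.05, 0.4], 0, -1], [[0.4, -0.05, 0.39], 0, -1]]
[0.59  0.615 0.64  0.665 0.7   0.715 0.73  0.745 0.757 0.765 0.77  0.762] [ 9.62 -1.23 13.42]
[[[0.4, -0.06, 0.37], 0, -1], [[0.42, -0.05, 0.37], 0, -1], [[0.42, -0.05, 0.36], 0, -1], [[0.43, -0.06, 0.35], 0, -1], [[0.62, -0.08, 0.47], 0, -1], [[0.27, -0.03, 0.19], 0, -1], [[0.27, -0.04, 0.19], 0, -1], [[0.28, -0.03, 0.18], 0, -1], [[0.22, -0.03, 0.15], 0, -1], [[0.15, -0.02, 0.09], 0, -1], [[0.09, -0.01, 0.06], 0, -1], [[-0.15, 0.02, -0.09], 0, -1]]
[0.75  0.735 0.72  0.705 0.69  0.675 0.66  0.645 0.632 0.622 0.615 0.613] [ 6.98 -0.89 11.44]
[[[-0.22, 0.03, -0.15], 0, -1], [[-0.28, 0.03, -0.18], 0, -1], [[-0.27, 0.04, -0.19], 0, -1], [[-0.27, 0.03, -0.19], 0, -1], [[-0.27, 0.04, -0.2], 0, -1], [[-0.26, 0.03, -0.2], 0, -1], [[-0.27, 0.03, -0.2], 0, -1], [[-0.25, 0.04, -0.21], 0, -1], [[-0.23, 0.03, -0.18], 0, -1], [[-0.17, 0.02, -0.15], 0, -1], [[-0.11, 0.01, -0.1], 0, -1], [[-0.04, 0.01, -0.03], 0, -1]]
[-8.22320222  1.90830269  6.82201747] [ 0.52268228 -0.02567765  0.18590042] [0.08618877 0.92283554 0.04931477]
```

Call:
arm_command(
  motion=[
    [[-0.1,0,0],0,-1],
    [[0,0,0.05],0,-1],
    [[0,0,0],0,-1],
  ],
)

```text
t: 15.65
tcp_pos: [0.5228, -0.0257, 0.1866]
tcp_rot: [0.75, 0.661, 0.0, 0.0]
wrist_force: [1.8, 0.5, -2.0]
grip_width: 0.131
finger_force: 15.0
```

Call:
arm_command(
  motion=[
    [[0.04,0,0.15],0,-1],
    [[0.07,-0.01,0.28],0,-1],
    [[0.12,-0.02,0.43],0,-1],
    [[0.16,-0.02,0.53],0,-1],
    [[0.18,-0.02,0.53],0,-1],
    [[0.19,-0.03,0.52],0,-1],
    [[0.2,-0.02,0.52],0,-1],
    [[0.21,-0.03,0.51],0,-1],
    [[0.23,-0.03,0.51],0,-1],
    [[0.24,-0.03,0.5],0,-1],
    [[0.25,-0.03,0.5],0,-1],
    [[0.26,-0.04,0.49],0,-1],
  ],
)

```text
t: 16.85
tcp_pos: [0.5438, -0.0284, 0.2416]
tcp_rot: [0.75, 0.661, -0.0, -0.001]
wrist_force: [-4.2, 3.2, -0.8]
grip_width: 0.135
finger_force: 15.0
```

```bash
cat >> h.py <<'E'
def ang(p,p0=(.5226,-.0257,.1866)):
    from scipy.optimize import least_squares
    d=np.array(p)-p0;xc=(.992*d[0]-.127*d[1])*1e3;z=d[2]*1e3
    # polar angle about hinge, and radial error
    v=np.array([xc-216,z+54]);return np.arctan2(54,216)*-1+np.arctan2(v[1],-v[0]),np.hypot(*v)-np.hypot(216,54)
E
python3 - <<'E'
from h import *
s=bot.state();print(ang(s['tcp_pos']),s['wrist_force'],s['tcp_pos'],s['grip_width'])
E
```

```text
(np.float64(0.2656784036067501), np.float64(0.41630587648236883)) [-4.23726558  3.21702512 -0.81303872] [ 0.5438191  -0.02841148  0.24162267] 0.1353564233690263
```

Tracking well (0.266 rad). I'll continue.

Call:
arm_command(
  motion=[
    [[0.28,-0.03,0.48],0,-1],
    [[0.28,-0.04,0.48],0,-1],
    [[0.3,-0.04,0.46],0,-1],
    [[0.31,-0.04,0.46],0,-1],
    [[0.33,-0.04,0.46],0,-1],
    [[0.33,-0.04,0.44],0,-1],
    [[0.34,-0.04,0.44],0,-1],
    [[0.36,-0.05,0.42],0,-1],
    [[0.36,-0.05,0.42],0,-1],
    [[0.38,-0.04,0.41],0,-1],
    [[0.38,-0.05,0.4],0,-1],
    [[0.4,-0.05,0.39],0,-1],
  ],
)

```text
t: 18.05
tcp_pos: [0.5836, -0.0336, 0.2951]
tcp_rot: [0.751, 0.661, -0.001, -0.001]
wrist_force: [-10.1, 2.5, 9.3]
grip_width: 0.13
finger_force: 15.0
```

Run:
```python
from h import *
s=bot.state();print(ang(s['tcp_pos']),s['wrist_force'],s['torque'],s['tcp_pos'],s['grip_width'])
a=grab('side','side4')
im=cv2.resize(a['pixels'][90:310,200:450],(750,600))
cv2.imwrite('pics/crop4.png',im[:,:,::-1])
```

```text
(np.float64(0.5656283096289492), np.float64(1.586616434928061)) [-10.07962809   2.47998716   9.30048957] [0.54111805 2.44381186 0.01451339] [ 0.58357657 -0.03357904  0.29510386] 0.12973003357755591
```

View pics/crop4.png

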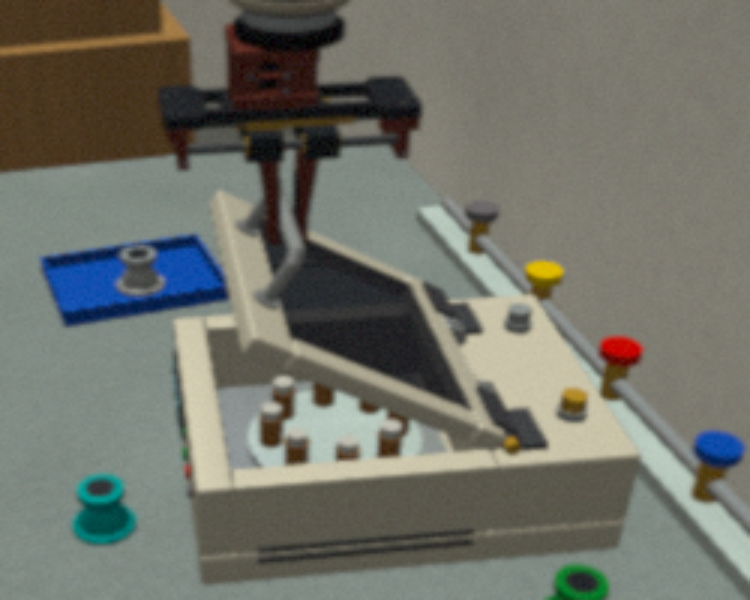

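The view shows the hatch half open, the gripper on the bar at crop (287,215), and only the fingers near it. The force is radial, so the true arc lies slightly outside mine. I'll shift outward to relieve it.

Call:
arm_command(
  motion=[
    [[-0.06,0.01,0.04],0,-1],
    [[-0.06,0.01,0.04],0,-1],
    [[0,0,0],0,-1],
    [[0,0,0],0,-1],
  ],
)

```text
t: 18.5
tcp_pos: [0.5835, -0.0336, 0.2951]
tcp_rot: [0.751, 0.661, 0.0, -0.0]
wrist_force: [-4.3, 2.4, 3.5]
grip_width: 0.131
finger_force: 15.0
```

Run:
```python
from h import *
s=bot.state();print(ang(s['tcp_pos']),s['wrist_force'],s['torque'],s['tcp_pos'],s['grip_width'])
# hatch angle from depth: fit plane to cream frame pixels of side view
for n in('side','scene'):
    f=grab(n,n+'5');P=cloud(f);im=f['pixels'].astype(int)
    o=np.array([.638,-.042,0]);X=(P-o)@np.array([[.992,.127,0],[-.127,.992,0],[0,0,1]]).T
    # rotate: chamber x=(.992,-.127), y=(.127,.992)
    d=P-o;cx=d@[.992,-.127,0];cy=d@[.127,.992,0];cz=P[...,2]
    cr=(im[...,0]>130)&(im[...,0]-im[...,2]>12)
    m=cr&(cx<.06)&(cx>-.2)&(abs(cy)<.13)&(cz>.16)&(cz<.30)
    A=np.c_[cx[m],cy[m],np.ones(m.sum())];z=cz[m];k=np.ones(len(z),bool)
    for _ in range(8):
        c=np.linalg.lstsq(A[k],z[k],rcond=None)[0];r=z-A@c;k=abs(r)<max(.004,2*np.median(abs(r[k])))
    print(n,m.sum(),k.sum(),c,'angle',np.arctan(-c[0]),np.std(r[k]))
```

```text
(np.float64(0.5653448882958135), np.float64(1.6076006760567054)) [-4.27060043  2.42015089  3.50615435] [ 0.3116723   1.08338513 -0.01870022] [ 0.58351034 -0.03361988  0.29507526] 0.13088944384354648
side 1085 888 [-6.18784285e-01  3.53984043e-04  2.01071542e-01] angle 0.554117096069276 0.0009839987560815416
scene 1596 1418 [-6.24699836e-01  1.53153547e-04  2.00429374e-01] angle 0.5583834378883923 0.0019296837365207068
```

Vision gives 0.556 rad and kinematics 0.565, which agree. I'll go past the balance point to about 0.77.

Call:
arm_command(
  motion=[
    [[0.35,-0.05,0.42],0,-1],
    [[0.42,-0.05,0.37],0,-1],
    [[0.42,-0.05,0.36],0,-1],
    [[0.43,-0.06,0.35],0,-1],
    [[0.31,-0.04,0.24],0,-1],
    [[0.31,-0.04,0.23],0,-1],
    [[0.27,-0.03,0.19],0,-1],
    [[0.27,-0.04,0.19],0,-1],
    [[0.28,-0.03,0.18],0,-1],
    [[0.22,-0.03,0.15],0,-1],
    [[0.15,-0.02,0.09],0,-1],
    [[0.09,-0.01,0.06],0,-1],
  ],
)

```text
t: 19.8
tcp_pos: [0.619, -0.0382, 0.3231]
tcp_rot: [0.751, 0.661, -0.0, 0.0]
wrist_force: [-2.0, 0.3, 1.2]
grip_width: 0.132
finger_force: 15.0
```

```bash
cat >> h.py <<'E'
def hatch():
    s=bot.state();print(s['t'],ang(s['tcp_pos']),s['wrist_force'],s['torque'],s['tcp_pos'],s['grip_width'])
    for n in('side','scene'):
        f=grab(n,n+'6');P=cloud(f);im=f['pixels'].astype(int);d=P-np.array([.638,-.042,0])
        cx=d@[.992,-.127,0];cy=d@[.127,.992,0];cz=P[...,2]
        cr=(im[...,0]>130)&(im[...,0]-im[...,2]>12)
        m=cr&(cx<.08)&(cx>-.2)&(abs(cy)<.13)&(cz>.16)&(cz<.33)
        A=np.c_[cx[m],cy[m],np.ones(m.sum())];z=cz[m];k=np.ones(len(z),bool)
        for _ in range(8):
            c=np.linalg.lstsq(A[k],z[k],rcond=None)[0];r=z-A@c;k=abs(r)<max(.004,2*np.median(abs(r[k])))
        print(n,m.sum(),k.sum(),'angle',np.arctan(-c[0]),np.std(r[k]))
E
python3 -c "from h import *;hatch()"
```

```text
19.8 (np.float64(0.7681225430271169), np.float64(1.8938572271977137)) [-1.96594798  0.28195315  1.233828  ] [-0.08008047  0.6227469  -0.03604085] [ 0.6189513  -0.0381798   0.32311839] 0.13235045781197394
side 860 586 angle 0.7584479446385407 0.0010707898294748297
scene 1746 1469 angle 0.7627723078082587 0.0019354275406883966
```

At about 0.76 rad, just past balance. I'll hold briefly, then ease back.

Call:
arm_command(
  motion=[
    [[0,0,0],0,-1],
    [[0,0,0],0,-1],
    [[0,0,0],0,-1],
    [[-0.15,0.02,-0.09],0,-1],
    [[-0.22,0.03,-0.15],0,-1],
    [[-0.28,0.03,-0.18],0,-1],
    [[-0.27,0.04,-0.19],0,-1],
    [[-0.27,0.03,-0.19],0,-1],
    [[-0.27,0.04,-0.2],0,-1],
    [[-0.26,0.03,-0.2],0,-1],
    [[-0.27,0.03,-0.2],0,-1],
    [[-0.25,0.04,-0.21],0,-1],
  ],
)

```text
t: 21.1
tcp_pos: [0.5961, -0.0351, 0.3067]
tcp_rot: [0.751, 0.661, -0.0, -0.0]
wrist_force: [-0.6, -1.6, 1.2]
grip_width: 0.13
finger_force: 15.0
```

Call:
arm_command(
  motion=[
    [[-0.23,0.03,-0.18],0,-1],
    [[-0.17,0.02,-0.15],0,-1],
    [[0,0,0],0,-1],
    [[0,0,0],0,-1],
    [[0,0,0],0,-1],
    [[0,0,0],0,-1],
  ],
)

```text
t: 21.7
tcp_pos: [0.5923, -0.0346, 0.3037]
tcp_rot: [0.751, 0.661, -0.0, -0.0]
wrist_force: [-0.9, -1.2, 0.7]
grip_width: 0.133
finger_force: 15.0
```

```bash
python3 -c "
from h import *
hatch()
a=cv2.imread('pics/side6.png');b=cv2.imread('pics/scene6.png')
cv2.imwrite('pics/crop5.png',np.hstack([cv2.resize(a,(400,300)),cv2.resize(b,(400,300))]))"
```

```text
21.7 (np.float64(0.6205620419074234), np.float64(2.088906166480257)) [-0.86324137 -1.19007254  0.69609492] [-0.3361684   0.15146727 -0.04142224] [ 0.59234548 -0.03461191  0.30372476] 0.13280155430249427
side 1055 836 angle 0.609129738509233 0.0009603935967328574
scene 1651 1458 angle 0.6117555682797673 0.0019336685640595937
```

View pics/crop5.png

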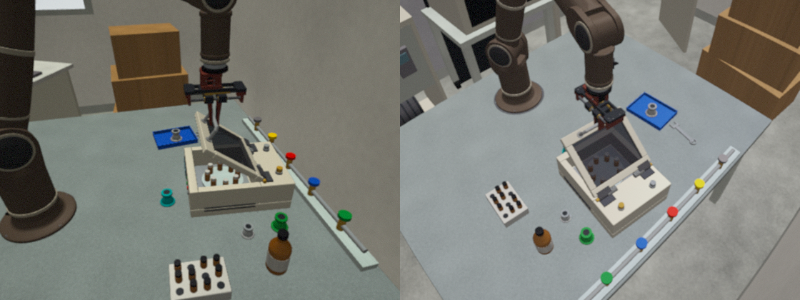

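The hatch is at 0.61 rad by vision, held at the handle (215,125 left, 595,120 right). The reducer is upright in the tray, and the rack, bottle and wrench are untouched. I'll hand the job in.

```bash
python3 -c "
from plant import bot
print(bot.job_done())"
```

```text
the job is handed in; nothing more can be done
None
```

The job is handed in: the reducer stands upright, wide end down, in the blue tray, and the hatch was lifted to about 0.76 rad, eased back, and is held by its handle at about 0.61 rad, five degrees below balance.

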